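# Prop the pad chest open

## Task

Open the red pad chest for the shift: lift its lid by the black bar until it stands by itself, swing the prop rod up by its yellow ball so that it leans back to the hinge, then ease the lid down on it. Press gently and let the pin on the rod's end ride along the rail under the lid until it drops fully home into the holding hole, the ball against the rail and the lid resting on it. Never let the lid fall or force it down on the rod, and leave the things round the chest where they are.

Things in the scene. Friction and masses are not known exactly. Their poses are not given: they have to be found in the camera images.
- chest: Red sheet-steel chest, 235 deep (its x) x 300 wide (its y) x 80 mm high to the rim, fixed to the table, with foam pads up to 24 mm high on its floor (12 mm above the table). Origin: centre of the underside. Its x axis points from the front (towards the robot) to the hinge at the back, z up.
- lid (a joint): Angle of the lid in rad: 0 = shut (level), grows as its front rises, stop at 1.36. The lid (about 0.8 kg, a pan 241 x 308 x 25 mm) turns about a level line along the chest's y at the height of the rim. The hinge rubs (0.30 N m): the lid stands by itself above about 1.28 rad; let go below about 1.1 rad it falls unless something holds it.
- lid_pull (a point): Middle of the black pull bar: round, 12 mm thick, 96 mm long along y, 33 mm ahead of the lid's front face (posts at its two ends), at x = -0.2715, z = +0.012 m in the frame of lid_board. With the lid upright the bar is on top.
- rod (a joint): Angle of the prop rod in rad: 0 = lying level along the inside of the chest's right-hand end (the -y end), pointing to the front; 1.57 = upright; stop at 2.1, leaning back to the hinge. The pivot is stiff (0.50 N m): the rod stays where left, and the lid's weight alone does not turn it. With the pin home lid and rod lock: lid at 0.60 to 1.01 rad, pin end 11 to 14 mm past the rail's underside.
- rod_pivot (a point): The rod's pivot, axis along the chest's y, at x = +0.0325, y = -0.100, z = 0.064 m in the chest's frame (16 mm below the rim, 85 mm ahead of the hinge line, 46 mm from the end wall). When the lid bears on the ball the stop is rigid: each newton on the pull bar then gives some 5 N at the ball.
- rod_end: Yellow ball of 22 mm on the rod's end, its grip (origin: its centre, 110 mm from the pivot; lying, 16 mm below the rim, 36 mm from the front wall and 46 mm from the end wall). Pinched at its sides it lifts well, but creeps out of the fingers when swung far: past about 0.8 rad it is better pushed on with shut fingers. A steel pin of 7 mm stands out of it, bent 53 degrees up from the rod's line.
- rod_tip (a point): End of the pin, 21.5 mm from the ball's centre. When the lid is lowered on the standing rod it meets this pin end first, which then slides on the rail, away from the hinge, as the lid is pressed down (up to 5 N at the pull bar, as the rod's pivot is stiff). So it must first meet the rail nearer the hinge than the hole: rod leaning back to 1.9 to 2.1 rad (lid then near 1.25 rad).
- squeeze_bottle: Black squeeze bottle, 70 x 70 x 249 mm, bystander; origin: centre of its underside.
- polisher_blue_2: Blue angle polisher lying, 222 x 106 x 46 mm, bystander; origin under its middle.
- wax_tin: Round wax tin, 67 mm, 25 mm high, bystander; origin: centre of its underside.
- wax_pad: Orange and white foam pad, 82 mm, 19 mm high, bystander; origin: centre of its underside.
- torch: Black torch lying, 28 x 122 x 28 mm, bystander; origin under its middle.
- lid_rail (a point): Point under the lid in the rod's plane, 135 mm from the hinge line: the middle of where the holding hole may be. A flat steel rail 26 mm wide runs there along the lid's x (50 to 172 mm from the hinge line), its underside at this point, z = +0.002 m in the frame of lid_board. Its one hole is 13 mm across; the rail is screwed on in slots, so it and the hole lie up to 20 mm either way.
- lid_board: The lid with its rail; this frame turns with it. Origin on the hinge line at mid-width, 80 mm above the table, 117.5 mm behind the chest's centre: -x runs along the lid to its front edge, y along the hinge line, z square to the lid, out of its top. With the lid shut its axes are the chest's.

How it is judged:
By the outcome, as a careful person would: the job done as asked, in the order asked, and still so for the second after the job is handed in, with the robot touching nothing.
It also fails if it takes over 72 s, if anything falls off the work surface, if the arm or the gripper's body presses on something with over 40 N, if the wrist force passes 120 N, or if a joint passes its speed limit or range.

## Robot

A 7-joint arm with a two-finger parallel gripper is mounted at the origin on a cart in front of the work surface, level with it; the furniture and walls round the work are solid. World frame = base frame: x ahead of the robot, y to its left, z up, the work surface at z = 0. Lengths are in m, angles in degrees, forces in N, time in s.
With the tool pointing down it reaches from about 0.425 to 0.95 m from the base axis. Payload 4.7 kg.
Tool frame: the origin (TCP) lies midway between the tips of the shut fingers; the grasp point (between the pads) lies 19 mm behind it (hold_point_z is the distance from the TCP to the grasp point, in m); z points along the fingers, y is the line along which they close (so a half turn about z gives the same grasp; the last joint's range is limited). The gripper opens to 87 mm and grips with 3 to 60 N. Pads are 19 mm wide; open, the fingers measure 117 mm over their backs; the gripper's body (75 mm by 190 mm) begins 51 mm behind the grasp point.
Start: joints at [-65.14, 26.849, -2.785, 87.806, 1.381, 65.374, -4.715], TCP at [0.301, 0.604, 0.223] pointing down, gripper open.
Joint ranges: [-148.3, 148.3], [-19.14, 114.17], [-79.39, 73.82], [5.75, 140.21], [-59.74, 239.74], [12.07, 113.84], [-152.46, 152.46]. Speed limits (degrees/s): [147.25, 147.25, 180, 180, 180, 180, 180].

## Interface

Orientations are given as a 3x3 rotation matrix whose columns are the frame's x, y, z axes.
In Python, from plant import observe, camera, camera_info, close_job, search_frame, trace, tip_of, hold_point_z gives the robot as it stands. The module is installed in compiled form; this text tells all that it offers.
- The arm moves only by the tool move_arm, never from a script. Its argument "commands" is a list of rows, each a list of 6 numbers: the shift along the tool's x, y, z in m, then the turn, a rotation vector about the tool's x, y, z in rad. In form: [[x, y, z, ax, ay, az], ...]. A call has 1 to 8 rows; each row is the pose to reach, as a shift and turn from the pose commanded when the call began, along the tool's axes at that moment; what a row does not reach only later rows make up. A row lasts 1/8 s, in which the tool goes at most 62.5 mm and 10.7 degrees, less where a joint would pass 70% of its speed; a pose out of reach is approached as far as the arm can. A call with a gripper value outside its range is refused whole. "jaw" is the closure, from -1 (fully open) to 1 (shut), set as the call begins (left out, the last holds). The fingers move at their own pace and stop on an object; "force" is the grip in N (left out, the last holds). Time passes only in rows, so rows that repeat a pose let the fingers close. It gives the time, the measured TCP pose, the force, the opening and the grip force at its end, in the units of the state.
- observe(): the state, without advancing time (a new reading comes with each control period).
- camera(name): name is "scene" or "top" or "wrist"; returns the picture (420x560x3 uint8, blue, green, red); there is no depth.
- camera_info(name): a dict with "intrinsics" (3x3 intrinsics, pixels), "dist" ([k1, k2, p1, p2, k3] as OpenCV has them; the pictures are not rectified), "world_to_cam" (4x4, takes a point from world to camera coordinates). Camera axes: x right, y up, looking along -z (the intrinsics and any distortion apply to the point x, -y, -z); pixel columns grow to the right and rows downward; lengths in m; the calibration is good to about 2 mm. A picture is of the moment at which its call begins: read the wrist's pose just before it. camera_info takes no time and is no camera call; for the wrist camera it gives the pose at the moment of the call.
- close_job(): hands the job in; it is judged then, once.
Trained networks look in the newest picture that a camera, given by its name, has taken for a name from the list of things; names that differ only in an ending like _2 or _b are one class to them, and where a whole thing is asked for, a point or a joint stands for the part that bears it (a point fixed in the world has none). Each returns a list of dicts, best first, with "confidence" (0 to 1); they miss things now and then, are a little off and sometimes report something else, mostly with a low value. They report only what shows in the picture. A call takes as long as a camera call.
- search_frame(thing, camera): "xy" ([column, row] in pixels, amid what is visible of it).
- trace(thing, camera): "region" (420x560 bool, what is visible of it) and "xy" ([column, row] in pixels, amid what is visible of it).
- tip_of(thing, camera): "xy" ([column, row] in pixels: a listed point, or the origin of a listed thing).
The state is a dict: "time": time; "joint_pos": joint angles; "joint_vel": joint speeds; "effort": joint torques, N m; "tool_pos": TCP position; "orientation": TCP orientation; "contact_force": force on the tool from outside, world axes, zero at the start; "torque": the same for the moment, N m; "width": finger opening in m; "grip_force": force on a finger pad.
Only numpy, scipy, OpenCV 4.12 (cv2) and the standard library are available. Lean on these libraries where they do the work, as an engineer would, in place of code of your own. Each camera call takes 0.05 s, during which the arm holds its last target. There are 200 camera calls.

## Working session

There is one attempt and no reset: what is moved stays moved. The work goes in short steps, Python scripts to look and compute and a tool call to move; the robot and the scene stay as the last step left them, time stands still between calls to the robot, and variables do not carry over. Pictures are saved under pics/ and viewed, at most 10 in all, crops included, and the job is handed in when it is done.

Besides the shell and the picture viewer there is one more tool, called after ">>>" as name([rows], argument=value, ...), one row to a line, values as JSON. move_arm: Moves the arm, as the interface text tells. Its arguments: {"type":"object","properties":{"commands":{"type":"array"},"jaw":{"type":"number"},"force":{"type":"number"}},"required":["commands"]}

```bash
mkdir -p pics; cat > h.py <<'E'
import numpy as np, cv2
from plant import *
def cam(n):
    i=camera_info(n); return np.array(i["intrinsics"]),np.array(i["dist"],float),np.array(i["world_to_cam"])
F=np.diag([1,-1,-1.])
def ray(n,px):
    K,d,T=cam(n); u=cv2.undistortPoints(np.array([[px]],float),K,d)[0,0]
    R=T[:3,:3]; return -R.T@T[:3,3], R.T@(F@np.array([u[0],u[1],1]))
def atz(n,px,z):
    o,v=ray(n,px); return o+v*(z-o[2])/v[2]
def tri(obs):
    A=np.zeros((3,3));b=np.zeros(3)
    for n,p in obs:
        o,v=ray(n,p);v=v/np.linalg.norm(v);P=np.eye(3)-np.outer(v,v);A+=P;b+=P@o
    return np.linalg.solve(A,b)
def proj(n,X):
    K,d,T=cam(n); c=(np.atleast_2d(X)@T[:3,:3].T+T[:3,3])@F
    return cv2.projectPoints(c,np.zeros(3),np.zeros(3),K,d)[0][:,0]
E
python3 - <<'E'
from h import *
np.set_printoptions(precision=4,suppress=True)
s=observe();print(s["tool_pos"],s["orientation"],s["time"],hold_point_z)
im=[camera("scene"),camera("top")]
cv2.imwrite("pics/a.png",cv2.resize(im[0],(560,420)));cv2.imwrite("pics/b.png",im[1])
for n in("scene","top"):
    for t in("lid_pull","chest","lid_board","rod_pivot","rod_end","squeeze_bottle","polisher_blue_2","wax_tin","torch"):
        r=tip_of(t,n)
        print(n,t,[(np.round(q["xy"],1),round(q["confidence"],2)) for q in r[:2]])
E
```

```text
[0.3011 0.6035 0.2215] [[-0.8948  0.4465 -0.0008]
 [ 0.4465  0.8948 -0.0017]
 [-0.0001 -0.0019 -1.    ]] 0.0 0.0187
scene lid_pull [(array([287.2, 270.1]), 0.89)]
scene chest [(array([359.7, 287.5]), 0.71)]
scene lid_board [(array([235.8, 182.5]), 0.64)]
scene rod_pivot []
scene rod_end []
scene squeeze_bottle [(array([288.8, 202.5]), 0.95)]
scene polisher_blue_2 [(array([193.5, 222. ]), 0.72)]
scene wax_tin [(array([264.4, 214.9]), 0.88)]
scene torch [(array([177.1, 274.4]), 0.97)]
top lid_pull [(array([343.8, 237.1]), 0.95)]
top chest [(array([353.4, 180.6]), 0.64)]
top lid_board []
top rod_pivot []
top rod_end []
top squeeze_bottle [(array([215.7, 154.7]), 0.78)]
top polisher_blue_2 [(array([181.9, 257.8]), 0.69)]
top wax_tin [(array([211. , 193.1]), 0.95)]
top torch [(array([255.7, 301.6]), 0.86)]
```

View pics/a.png

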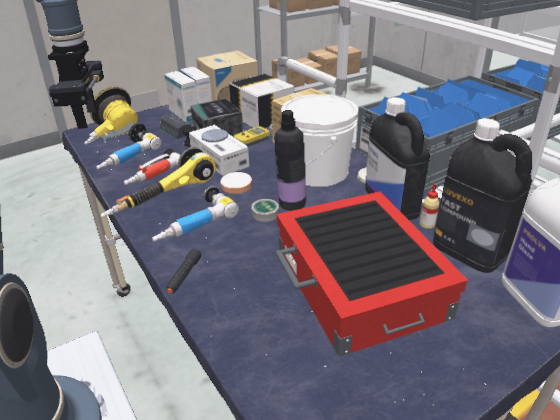

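View pics/b.png

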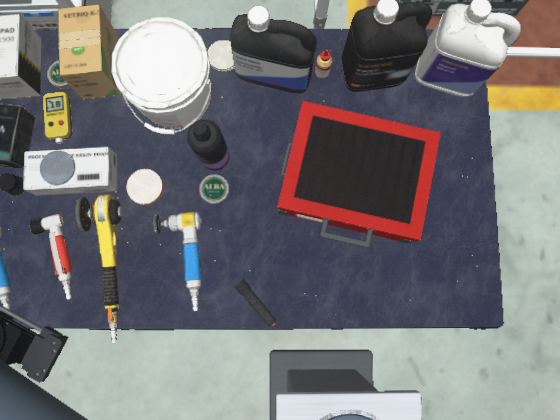

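The pictures show the shut red chest, its black pull bar facing the robot at top (345,238) and scene (287,270). The lid's corners in top are about (304,102), (440,131), (420,241) and (278,211). The bystanders stand to its left.

```bash
python3 - <<'E'
from h import *
np.set_printoptions(precision=4,suppress=True)
print("pull",tri([("scene",(287.2,270.1)),("top",(343.8,237.1))]),atz("top",(343.8,237.1),.092))
C=[atz("top",p,.105) for p in((304,102),(440,131),(420,241),(278,211))]
print(np.array(C),np.mean(C,0))
print([np.linalg.norm(C[i]-C[(i+1)%4]) for i in range(4)])
a=(C[0]+C[1]-C[2]-C[3]);b=C[0]+C[3]-C[1]-C[2]
print(np.degrees(np.arctan2(a[1],a[0])),np.degrees(np.arctan2(b[1],b[0]))-90)
for t,u,v in(("bottle",(288.8,202.5),(215.7,154.7)),("torch",(177,274),(255.7,301.6)),("tin",(264,215),(211,193))): print(t,atz("scene",u,.0),atz("top",v,.0))
s=observe();print(ray("wrist",(280,210)))
E
```

```text
pull [0.4828 0.018  0.0865] [0.4841 0.0178 0.092 ]
[[ 0.7778  0.0992  0.105 ]
 [ 0.7133 -0.1959  0.105 ]
 [ 0.474  -0.1404  0.105 ]
 [ 0.538   0.1563  0.105 ]] [ 0.6258 -0.0202  0.105 ]
[np.float64(0.3020704291037663), np.float64(0.24566517363314766), np.float64(0.303514191109332), np.float64(0.24657023439265016)]
-13.243669489946809 -12.254570125807291
bottle [0.6796 0.3123 0.    ] [0.688  0.3007 0.    ]
torch [0.3371 0.2204 0.    ] [0.3496 0.2059 0.    ]
tin [0.5993 0.3008 0.    ] [0.5969 0.31   0.    ]
(array([0.2357, 0.6376, 0.3851]), array([ 0.2451, -0.1137, -0.9628]))
```

>>> move_arm([
  [-0.42,-0.446,0.05,0,0,1.33],
  [-0.42,-0.446,0.05,0,0,1.33],
  [-0.42,-0.446,0.05,0,0,1.33],
  [-0.42,-0.446,0.05,0,0,1.33],
  [-0.42,-0.446,0.05,0,0,1.33],
  [-0.42,-0.446,0.05,0,0,1.33],
  [-0.42,-0.446,0.05,0,0,1.33],
  [-0.42,-0.446,0.05,0,0,1.33],
], jaw=-1)

```text
time: 2.0
tool_pos: [0.4456, 0.1252, 0.1822]
orientation: [[0.221, 0.975, 0.001], [0.975, -0.221, 0.001], [0.001, 0.001, -1.0]]
contact_force: [1.2, 1.1, -0.8]
width: 0.0871
grip_force: 0.0
```

>>> move_arm([
  [-0.098,0.06,0.0,0,0,0],
  [-0.098,0.06,0.0,0,0,0],
  [-0.098,0.06,0.0,0,0,0],
])

```text
time: 2.38
tool_pos: [0.483, 0.0135, 0.1824]
orientation: [[0.229, 0.974, 0.002], [0.974, -0.229, -0.001], [-0.001, 0.002, -1.0]]
contact_force: [-0.0, -0.0, -0.1]
width: 0.0868
grip_force: 0.0
```

```bash
python3 - <<'E'
from h import *
np.set_printoptions(precision=4,suppress=True)
s=observe();print(s["tool_pos"],s["joint_vel"],s["joint_pos"])
cv2.imwrite("pics/c.png",camera("wrist"))
for r in tip_of("lid_pull","wrist")[:2]: print(r, atz("wrist",r["xy"],.092))
t=trace("lid_pull","wrist")
E
```

```text
[0.483  0.0135 0.1824] [-3.0747 -0.2143 -4.4788  0.9205 -1.4914  0.6386 -1.5958] [-29.9674  11.815   26.9993 117.1723  -6.6423  52.3649 -12.6117]
{'xy': [272.9, 211.3], 'confidence': 0.62} [0.4787 0.0211 0.092 ]
```

View pics/c.png

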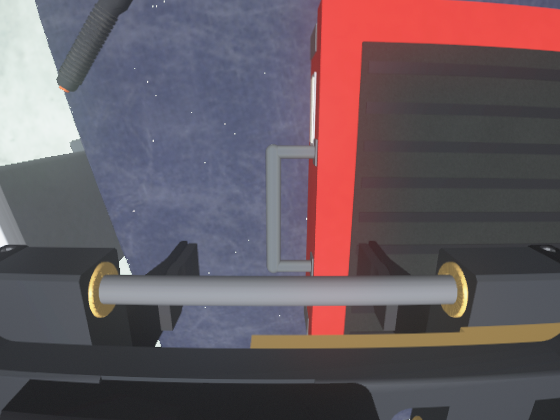

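The bar lies vertical in the picture at column 273, rows 150–268. The yaw is right and the lid's face is at column 313. I narrow the jaw so the inner finger fits the 27 mm gap.

>>> move_arm([
  [0.006,-0.005,0.06,0,0,0],
  [0.006,-0.005,0.06,0,0,0],
  [0.006,-0.005,0.06,0,0,0],
  [0.006,-0.005,0.06,0,0,0],
], jaw=0.4)

```text
time: 3.02
tool_pos: [0.48, 0.0254, 0.1237]
orientation: [[0.22, 0.976, 0.004], [0.976, -0.22, 0.001], [0.002, 0.003, -1.0]]
contact_force: [-0.3, 0.2, 0.9]
width: 0.0553
grip_force: 0.0
```

```bash
python3 - <<'E'
from h import *
np.set_printoptions(precision=4,suppress=True)
camera("wrist")
s=observe();print(s["tool_pos"],s["width"])
for r in tip_of("lid_pull","wrist")[:2]:
  p=atz("wrist",r["xy"],.092);print(r, p,s["orientation"].T@(p-s["tool_pos"]) if hasattr(s["orientation"],'T') else np.array(s["orientation"]).T@(p-np.array(s["tool_pos"])))
E
```

```text
[0.4798 0.0252 0.1236] 0.05111516815517129
{'xy': [278.6, 252.0], 'confidence': 0.88} [0.4785 0.0168 0.092 ] [-0.0085  0.0005  0.0316]
{'xy': [441.5, 214.1], 'confidence': 0.29} [0.5852 0.019  0.092 ] [0.0171 0.1041 0.0319]
```

>>> move_arm([
  [-0.006,0,0,0,0,0],
  [-0.006,0,0,0,0,0],
  [-0.006,0,0,0,0,0],
  [-0.006,0,0,0,0,0],
])

```text
time: 3.62
tool_pos: [0.4771, 0.0192, 0.1218]
orientation: [[0.22, 0.975, -0.0], [0.975, -0.22, 0.0], [0.0, -0.0, -1.0]]
contact_force: [1.1, -0.5, 0.3]
width: 0.0263
grip_force: 0.0
```

>>> move_arm([
  [0,0.001,0.025,0,0,0],
  [0,0.001,0.048,0,0,0],
  [0,0.001,0.048,0,0,0],
])

```text
time: 4.0
tool_pos: [0.4768, 0.0188, 0.0726]
orientation: [[0.22, 0.975, -0.004], [0.975, -0.22, -0.001], [-0.002, -0.003, -1.0]]
contact_force: [0.2, -0.1, -0.5]
width: 0.0258
grip_force: 0.0
```

>>> move_arm([
  [0,0,0,0,0,0],
  [0,0,0,0,0,0],
  [0,0,0,0,0,0],
], jaw=1, force=15)

```text
time: 4.38
tool_pos: [0.4809, 0.0186, 0.075]
orientation: [[0.221, 0.975, 0.007], [0.975, -0.221, -0.0], [0.001, 0.006, -1.0]]
contact_force: [5.1, -1.7, -3.5]
width: 0.0112
grip_force: 15.0
```

>>> move_arm([
  [0,0.007,-0.027,0,0,0],
  [0,0.012,-0.054,0,0,0],
  [0,0.02,-0.08,0,0,0],
  [0,0.03,-0.105,0,0,0],
  [0,0.043,-0.129,0,0,0],
  [0,0.058,-0.151,0,0,0],
  [0,0.076,-0.172,0,0,0],
])

```text
time: 5.25
tool_pos: [0.546, 0.0032, 0.2454]
orientation: [[0.22, 0.975, -0.016], [0.976, -0.22, 0.003], [-0.001, -0.016, -1.0]]
contact_force: [-11.8, 0.7, 3.4]
width: 0.0113
grip_force: 15.0
```

>>> move_arm([
  [0,0.017,-0.019,0,0,0],
  [0,0.037,-0.036,0,0,0],
  [0,0.06,-0.051,0,0,0],
  [0,0.084,-0.063,0,0,0],
  [0,0.109,-0.073,0,0,0],
  [0,0.137,-0.08,0,0,0],
  [0,0.14,-0.081,0,0,0],
])

```text
time: 6.12
tool_pos: [0.6899, -0.0308, 0.3306]
orientation: [[0.222, 0.975, 0.004], [0.975, -0.222, -0.002], [-0.001, 0.004, -1.0]]
contact_force: [-4.4, -1.0, 8.6]
width: 0.0118
grip_force: 15.0
```

>>> move_arm([
  [0,0,0,0,0,0],
  [0,0,0,0,0,0],
  [0,0,0,0,0,0],
], jaw=0.4)

```text
time: 6.5
tool_pos: [0.6884, -0.0281, 0.3264]
orientation: [[0.22, 0.976, -0.001], [0.976, -0.22, 0.0], [0.0, -0.001, -1.0]]
contact_force: [-0.7, -0.2, 0.3]
width: 0.0251
grip_force: 0.0
```

```bash
python3 - <<'E'
from h import *
np.set_printoptions(precision=4,suppress=True)
s=observe();print(s["tool_pos"],s["width"],s["contact_force"],s["joint_pos"])
for n in("scene","top"):
    im=camera(n);cv2.imwrite(f"pics/d_{n}.png",im)
    for t in("lid_pull","rod_end","rod_tip","rod_pivot","lid_rail"):
        print(n,t,[(np.round(q["xy"],1),round(q["confidence"],2)) for q in tip_of(t,n)[:2]])
a=cv2.imread("pics/d_scene.png")[150:400,200:500];b=cv2.imread("pics/d_top.png")[50:300,220:520]
cv2.imwrite("pics/d.png",cv2.resize(np.hstack([a,b]),None,fx=1.33,fy=1.33,interpolation=3))
E
```

```text
[ 0.6884 -0.0281  0.3264] 0.025077414970032307 [-0.7042 -0.2083  0.3104] [-20.095   26.2897  29.1349  78.9057 -12.7509  78.1107  -3.546 ]
scene lid_pull [(array([407.3, 124.1]), 0.72)]
scene rod_end [(array([349.6, 308.7]), 0.45)]
scene rod_tip [(array([342., 300.]), 0.72), (array([192.6, 221.5]), 0.15)]
scene rod_pivot [(array([405.3, 290.4]), 0.77)]
scene lid_rail [(array([444.9, 214.2]), 0.6), (array([417.1, 241. ]), 0.46)]
top lid_pull []
top rod_end [(array([352.9, 180.1]), 0.59)]
top rod_tip []
top rod_pivot []
top lid_rail []
```

View pics/d.png

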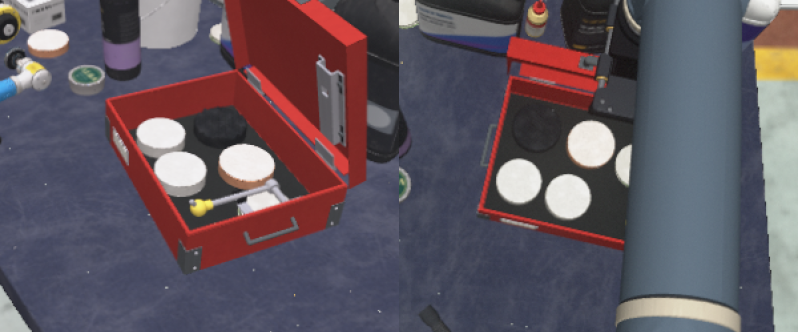

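Lid stands by itself at about 1.32 rad. The ball is at scene (349,308) and the pivot at (405,290), and the rail shows on the lid's right side. Next I back off and go above the ball.

>>> move_arm([
  [0,0,-0.055,0,0,0],
  [0,0,-0.055,0,0,0],
  [-0.04,-0.054,-0.055,0,0,-0.3],
  [-0.1,-0.136,-0.03,0,0,-1.57],
  [-0.1,-0.136,0.02,0,0,-1.57],
  [-0.1,-0.136,0.05,0,0,-1.57],
  [-0.1,-0.136,0.1,0,0,-1.57],
  [-0.1,-0.136,0.12,0,0,-1.57],
], jaw=0.1)

```text
time: 8.1
tool_pos: [0.5318, -0.0959, 0.2037]
orientation: [[-0.789, 0.614, -0.005], [0.614, 0.789, 0.001], [0.004, -0.003, -1.0]]
contact_force: [-0.3, -0.2, -0.1]
width: 0.039
grip_force: 0.0
```

>>> move_arm([
  [0,0,0.02,0,0,-0.61],
  [0,0,0.02,0,0,-0.61],
  [0,0,0.02,0,0,-0.61],
  [0,0,0.02,0,0,-0.61],
])

```text
time: 8.6
tool_pos: [0.5338, -0.0963, 0.1864]
orientation: [[-0.998, 0.056, -0.001], [0.056, 0.998, 0.0], [0.001, 0.0, -1.0]]
contact_force: [0.2, -0.6, 0.1]
width: 0.0393
grip_force: 0.0
```

```bash
python3 - <<'E'
from h import *
np.set_printoptions(precision=4,suppress=True)
o=[]
for n in("scene","top","wrist"):
    im=camera(n)
    if n=="wrist":cv2.imwrite("pics/e.png",im)
    for t in("rod_end","rod_pivot","rod_tip"):
        r=tip_of(t,n)
        for q in r[:1]: print(n,t,np.round(q["xy"],1),round(q["confidence"],2),atz(n,q["xy"],.064))
s=observe();print(s["tool_pos"],s["joint_pos"])
E
```

```text
scene rod_end [351.7 305.3] 0.44 [ 0.5355 -0.0997  0.064 ]
scene rod_pivot [404.  288.4] 0.95 [ 0.6398 -0.1211  0.064 ]
scene rod_tip [343.9 299.1] 0.83 [ 0.5339 -0.0803  0.064 ]
top rod_end [396.8 221.4] 0.41 [ 0.5211 -0.1027  0.064 ]
top rod_pivot [404.1 171.3] 0.5 [ 0.633  -0.1236  0.064 ]
top rod_tip [397.8 217.2] 0.4 [ 0.5303 -0.1053  0.064 ]
wrist rod_end [271.  198.9] 0.88 [ 0.53   -0.1011  0.064 ]
wrist rod_pivot [253.4 305.6] 0.81 [ 0.6389 -0.1255  0.064 ]
wrist rod_tip [276.5 192.3] 0.61 [ 0.5242 -0.0957  0.064 ]
[ 0.5341 -0.0961  0.1868] [ -5.3821  16.641   13.6408 108.9529  -4.7386  54.9423  97.1242]
```

View pics/e.png

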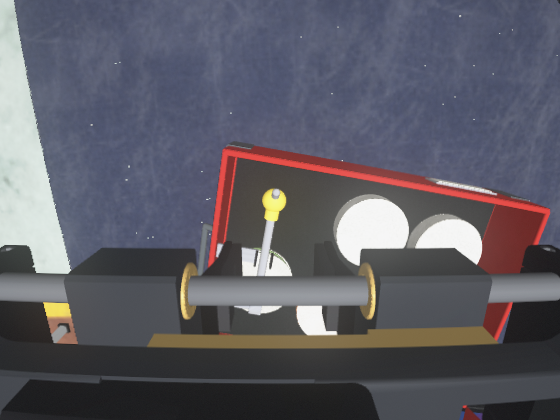

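The ball is at (275,200), lying along the rod towards the chest's front, and both sides are free.

>>> move_arm([
  [0.002,-0.003,0.05,0,0,0.166],
  [0.002,-0.003,0.08,0,0,0.166],
  [0.002,-0.003,0.11,0,0,0.166],
  [0.002,-0.003,0.14,0,0,0.166],
  [0.002,-0.003,0.14,0,0,0.166],
  [0.002,-0.003,0.14,0,0,0.166],
])

```text
time: 9.95
tool_pos: [0.5328, -0.0993, 0.0478]
orientation: [[-0.975, 0.222, 0.002], [0.222, 0.975, -0.0], [-0.002, 0.0, -1.0]]
contact_force: [0.5, -0.4, 0.7]
width: 0.0394
grip_force: 0.0
```

>>> move_arm([
  [0,0,0,0,0,0],
  [0,0,0,0,0,0],
  [0,0,0,0,0,0],
  [0,0,0,0,0,0],
], jaw=1, force=25)

```text
time: 10.45
tool_pos: [0.5324, -0.0997, 0.0475]
orientation: [[-0.975, 0.222, 0.001], [0.222, 0.975, -0.001], [-0.001, -0.0, -1.0]]
contact_force: [-0.3, -2.1, 4.0]
width: 0.0201
grip_force: 25.0
```

>>> move_arm([
  [-0.002,0,-0.022,0,0,0],
  [-0.009,0,-0.043,0,0,0],
  [-0.019,0,-0.062,0,0,0],
  [-0.033,0,-0.079,0,0,0],
  [-0.04,0,-0.085,0,0,0],
  [-0.04,0,-0.085,0,0,0],
])

```text
time: 11.2
tool_pos: [0.5682, -0.1081, 0.1314]
orientation: [[-0.975, 0.222, -0.007], [0.222, 0.975, 0.001], [0.007, -0.001, -1.0]]
contact_force: [-7.5, -0.7, 6.0]
width: 0.0206
grip_force: 25.0
```

```bash
python3 - <<'E'
from h import *
np.set_printoptions(precision=4,suppress=True)
o=[]
for n in("scene","wrist"):
    im=camera(n)
    for t in("rod_end","rod_tip"):
        r=tip_of(t,n)
        for q in r[:1]:
            print(n,t,np.round(q["xy"],1),round(q["confidence"],2))
            if t=="rod_end":o.append((n,q["xy"]))
s=observe();print(s["tool_pos"],s["width"],s["grip_force"])
if len(o)>1:print(tri(o))
E
```

```text
scene rod_end [373.2 267. ] 0.38
scene rod_tip [377.  252.8] 0.59
wrist rod_end [274.1 266.1] 0.87
[ 0.5682 -0.1081  0.1314] 0.020289963446822698 25.000624358654022
[ 0.5669 -0.1089  0.1424]
```

>>> move_arm([
  [0,0,0,0,0,0],
  [0,0,0,0,0,0],
  [0,0,0,0,0,0],
  [0.025,0,0,0,0,0],
  [0.045,0,0.003,0,0,0],
  [0.045,0,0.003,0,0,0],
], jaw=0.2)

```text
time: 12.25
tool_pos: [0.5263, -0.0976, 0.1287]
orientation: [[-0.975, 0.222, -0.001], [0.222, 0.975, 0.001], [0.001, 0.0, -1.0]]
contact_force: [0.5, 0.6, 0.0]
width: 0.0343
grip_force: 0.0
```

>>> move_arm([
  [0,0,0,0,-0.17,0],
  [0,0,0,0,-0.34,0],
  [0,0,0,0,-0.52,0],
  [0,0,0,0,-0.52,0],
  [0,0,0,0,-0.52,0],
], jaw=1)

```text
time: 12.88
tool_pos: [0.5249, -0.1101, 0.1238]
orientation: [[-0.868, 0.24, 0.436], [0.199, 0.97, -0.136], [-0.455, -0.032, -0.89]]
contact_force: [0.4, -1.4, 0.2]
width: 0.0011
grip_force: 0.0
```

```bash
python3 - <<'E'
from h import *
np.set_printoptions(precision=4,suppress=True)
o=[]
for n in("scene","wrist"):
    im=camera(n)
    if n=="wrist":cv2.imwrite("pics/f.png",im)
    for t in("rod_end",):
        r=tip_of(t,n)
        for q in r[:1]:
            print(n,t,np.round(q["xy"],1),round(q["confidence"],2))
            o.append((n,q["xy"]))
s=observe();print(s["tool_pos"],s["width"],s["orientation"],s["joint_pos"])
if len(o)>1:
  p=tri(o);d=p-s["tool_pos"];print(p,"rel tool axes",np.array(s["orientation"]).T@d,"u,z",d@[.9755,-.22,0],d[2])
E
```

```text
scene rod_end [372.  265.7] 0.64
[ 0.524  -0.1115  0.1235] 0.0005396129009600497 [[-0.8686  0.2423  0.4323]
 [ 0.2019  0.9697 -0.1379]
 [-0.4526 -0.0325 -0.8911]] [ 17.5064  12.7368 -15.3312 130.9676  43.9139  14.221   39.0091]
```

View pics/f.png

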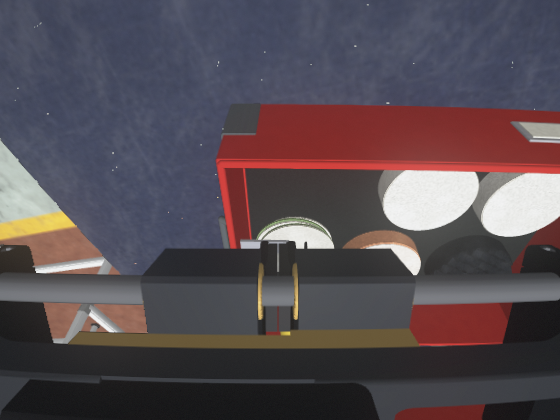

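The shut fingers are in line with the rod and the ball is just hidden behind them. Joint 6 is near its limit, so I'll tilt less now and more once further forward.

```bash
cat >> h.py <<'E'
from scipy.spatial.transform import Rotation as Ro
u=np.array([.9755,-.22,0]);v=np.array([.22,.9755,0]);Z=np.array([0,0,1.])
C=np.array([.6296,-.0185,0])
def W(x,y,z): return C+x*u+y*v+z*Z
R0=np.column_stack([-u,v,-Z])
def row(P,R,s=None):
    s=s or observe();R1=np.array(s["orientation"]);p=R1.T@(P-np.array(s["tool_pos"]))
    return np.round(np.r_[p,Ro.from_matrix(R1.T@R).as_rotvec()],3).tolist()
def push(phi,tilt,gap=0,ss=.008):
    b=np.array([.0325-.11*np.cos(phi),.064+.11*np.sin(phi)])
    t=np.radians(tilt);d=np.array([np.sin(t),-np.cos(t)]);n=np.array([np.cos(t),np.sin(t)])
    q=b+ss*d-(.0205+gap)*n
    return W(q[0],-.1,q[1]),R0@Ro.from_rotvec([0,-t,0]).as_matrix()
E
python3 - <<'E'
from h import *
print(row(*push(.79,10,.025)))
E
```

```text
[0.004, 0.014, -0.006, -0.038, 0.295, -0.012]
```

>>> move_arm([
  [0.004,0.014,-0.006,-0.038,0.295,-0.012],
  [0.004,0.014,-0.006,-0.038,0.295,-0.012],
  [0.004,0.014,-0.006,-0.038,0.295,-0.012],
  [0.004,0.014,-0.006,-0.038,0.295,-0.012],
])

```text
time: 13.58
tool_pos: [0.5197, -0.0952, 0.1254]
orientation: [[-0.961, 0.218, 0.169], [0.214, 0.976, -0.04], [-0.173, -0.002, -0.985]]
contact_force: [0.1, -1.1, 0.4]
width: 0.0003
grip_force: 0.0
```

```bash
python3 - <<'E'
from h import *
s=observe();print(s["tool_pos"],np.round(s["joint_pos"],1))
print(row(*push(.79,10,.025)))
for i,f in enumerate(np.linspace(.79,1.45,8)): print(row(*push(f,10+i)))
E
```

```text
[ 0.51970668 -0.09523395  0.12538008] [ 30.3  18.2 -30.  119.2  18.5  36.4  65.6]
[-0.002, -0.001, -0.001, -0.002, -0.0, 0.003]
[-0.027, -0.001, -0.001, -0.002, -0.0, 0.003]
[-0.036, -0.001, -0.006, -0.002, -0.018, 0.003]
[-0.045, -0.001, -0.01, -0.002, -0.035, 0.003]
[-0.055, -0.001, -0.013, -0.002, -0.053, 0.003]
[-0.065, -0.001, -0.016, -0.001, -0.07, 0.003]
[-0.076, -0.001, -0.018, -0.001, -0.088, 0.003]
[-0.086, -0.001, -0.018, -0.001, -0.105, 0.003]
[-0.097, -0.001, -0.018, -0.001, -0.123, 0.003]
```

>>> move_arm([
  [-0.027,-0.001,-0.001,0,0,0],
  [-0.036,-0.001,-0.006,0,-0.018,0],
  [-0.045,-0.001,-0.01,0,-0.035,0],
  [-0.055,-0.001,-0.013,0,-0.053,0],
  [-0.065,-0.001,-0.016,0,-0.07,0],
  [-0.076,-0.001,-0.018,0,-0.088,0],
  [-0.086,-0.001,-0.018,0,-0.105,0],
  [-0.097,-0.001,-0.018,0,-0.123,0],
])

```text
time: 14.58
tool_pos: [0.6086, -0.1168, 0.1609]
orientation: [[-0.934, 0.218, 0.284], [0.208, 0.976, -0.067], [-0.292, -0.003, -0.956]]
contact_force: [-5.9, -1.6, 2.9]
width: 0.0004
grip_force: 2.5
```

```bash
python3 - <<'E'
from h import *
np.set_printoptions(precision=4,suppress=True)
o=[]
for n in("scene","top","wrist"):
    im=camera(n);cv2.imwrite(f"pics/g_{n}.png",im)
    for t in("rod_end","rod_tip","lid_pull"):
        for q in tip_of(t,n)[:1]:
            print(n,t,np.round(q["xy"],1),round(q["confidence"],2))
a=cv2.imread("pics/g_scene.png")[70:350,260:540]
cv2.imwrite("pics/g.png",np.hstack([cv2.resize(a,(420,420)),cv2.resize(cv2.imread("pics/g_wrist.png")[140:420,140:420],(380,420))]))
s=observe();print(s["tool_pos"],np.round(s["joint_pos"],1),s["contact_force"])
for p in (.79,1.45): print(proj("scene",W(.0325-.11*np.cos(p),-.1,.064+.11*np.sin(p))))
for i,f in enumerate(np.linspace(1.5,1.93,6)): print(row(*push(f,18+2*i,ss=.006)))
E
```

```text
scene rod_tip [442.2 215.9] 0.27
scene lid_pull [407.6 121.4] 0.73
top rod_end [352.  178.4] 0.26
top lid_pull [390.4  97.4] 0.9
wrist rod_tip [274.3 342.1] 0.74
[ 0.61   -0.1164  0.1607] [ 28.9  20.7 -28.5 111.   21.7  35.5  64.8] [-5.0797 -2.1325  1.8146]
[[370.6013 266.9646]]
[[406.3764 243.0708]]
[-0.005, -0.0, 0.0, -0.0, -0.018, 0.003]
[-0.014, -0.0, 0.004, -0.0, -0.053, 0.003]
[-0.023, -0.0, 0.008, -0.0, -0.087, 0.003]
[-0.032, -0.0, 0.012, -0.0, -0.122, 0.003]
[-0.041, -0.0, 0.018, -0.0, -0.157, 0.003]
[-0.049, -0.0, 0.024, -0.0, -0.192, 0.003]
```

View pics/g.png

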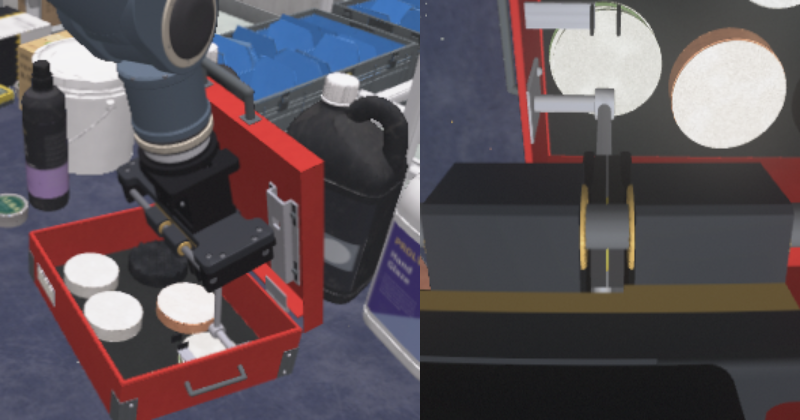

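The rod is near upright, the finger fronts are against the ball, and the measured 5 N matches the pivot friction. I carry on to 1.93 rad.

>>> move_arm([
  [-0.005,0,0,0,-0.018,0],
  [-0.014,0,0.004,0,-0.053,0],
  [-0.023,0,0.008,0,-0.087,0],
  [-0.032,0,0.012,0,-0.122,0],
  [-0.041,0,0.018,0,-0.157,0],
  [-0.049,0,0.024,0,-0.192,0],
  [-0.049,0,0.024,0,-0.192,0],
])

```text
time: 16.05
tool_pos: [0.6633, -0.1266, 0.1517]
orientation: [[-0.862, 0.216, 0.459], [0.191, 0.976, -0.101], [-0.47, 0.0, -0.883]]
contact_force: [-1.0, 0.7, -2.7]
width: 0.0009
grip_force: 0.9
```

```bash
python3 - <<'E'
from h import *
np.set_printoptions(precision=4,suppress=True)
for n in("scene","top","wrist"):
    im=camera(n);cv2.imwrite(f"pics/i_{n}.png",im)
    for t in("rod_end","rod_tip","lid_pull"):
        for q in tip_of(t,n)[:1]:
            print(n,t,np.round(q["xy"],1),round(q["confidence"],2))
s=observe();print(s["tool_pos"],np.round(s["joint_pos"],1),s["contact_force"])
d=s["tool_pos"]-C;print("tcp chest",d@u,d@v,d[2])
for p in (1.8,1.9,2.): print(p,[proj(n,W(.0325-.11*np.cos(p)-r*np.cos(p+.925),-.1,.064+.11*np.sin(p)+r*np.sin(p+.925)))[0] for n in("scene","wrist") for r in(0,.0215)])
E
```

```text
scene lid_pull [405.9 120.6] 0.71
top rod_end [420.9 138.4] 0.52
top rod_tip [424.6 123.9] 0.46
top lid_pull [390.9  99.6] 0.88
[ 0.6631 -0.1274  0.1522] [ 22.7  21.9 -20.9 113.2  32.5  21.1  54.6] [-1.2939  1.7034 -2.5109]
tcp chest 0.05664525108714137 -0.09887501567687526 0.1522358540905095
1.8 [array([425.6118, 238.7237]), array([436.1777, 231.9332]), array([273.5605, 290.1188]), array([273.5663, 324.5016])]
1.9 [array([430.5733, 238.6994]), array([441.2274, 232.795 ]), array([273.6897, 296.0318]), array([273.7252, 325.5938])]
2.0 [array([435.194 , 239.2067]), array([445.8085, 234.2326]), array([273.8185, 299.363 ]), array([273.8769, 324.4058])]
```

>>> move_arm([
  [0.015,0,0,0,0,0],
  [0.04,0,-0.02,0,0,0],
  [0.06,0,-0.08,0,0.15,0],
  [0.06,0,-0.14,0,0.3,0],
  [0.06,0,-0.2,0,0.48,0],
  [0.06,0,-0.24,0,0.48,0],
  [0.06,0,-0.24,0,0.48,0],
])

```text
time: 17.52
tool_pos: [0.503, -0.092, 0.3401]
orientation: [[-0.976, 0.219, 0.018], [0.219, 0.976, -0.007], [-0.019, -0.003, -1.0]]
contact_force: [-0.9, 0.0, -1.1]
width: 0.0003
grip_force: 0.0
```

```bash
python3 - <<'E'
from h import *
np.set_printoptions(precision=4,suppress=True)
for n in("scene","top","wrist"):
    im=camera(n);cv2.imwrite(f"pics/j_{n}.png",im)
    for t in("rod_end","rod_tip","rod_pivot","lid_pull","lid_rail"):
        for q in tip_of(t,n)[:1]:
            print(n,t,np.round(q["xy"],1),round(q["confidence"],2))
cv2.imwrite("pics/j.png",np.hstack([cv2.resize(cv2.imread("pics/j_scene.png")[100:310,310:510],(400,420)),cv2.resize(cv2.imread("pics/j_wrist.png"),(400,300),interpolation=3).__class__(shape=(420,400,3),dtype=np.uint8) if 0 else cv2.resize(cv2.imread("pics/j_wrist.png")[140:420,120:400],(400,420))]))
s=observe();print(s["tool_pos"],s["orientation"],np.round(s["joint_pos"],1),s["contact_force"])
for p in (1.8,1.9,2.): print(p,[proj(n,W(.0325-.11*np.cos(p)-r*np.cos(p+.925),-.1,.064+.11*np.sin(p)+r*np.sin(p+.925)))[0] for n in("scene","top") for r in(0,.0215)])
E
```

```text
scene rod_end [433.9 241.1] 0.52
scene rod_tip [446.2 236.8] 0.73
scene rod_pivot [403.3 288. ] 0.64
scene lid_pull [406.9 119.4] 0.68
scene lid_rail [444.6 216.5] 0.66
top rod_end [420.6 140.1] 0.57
top rod_tip [426.  128.9] 0.59
top rod_pivot [401.9 167.4] 0.64
top lid_pull [389.7  98.8] 0.81
top lid_rail [425.6 125.7] 0.88
wrist rod_end [273.8 333.2] 0.55
[ 0.5014 -0.0917  0.336 ] [[-0.9761  0.2173  0.0093]
 [ 0.2173  0.9761 -0.0027]
 [-0.0097 -0.0006 -1.    ]] [ 39.3   9.1 -38.1  99.4   6.   73.   77.3] [-0.1736  0.5094 -0.4183]
1.8 [array([425.6118, 238.7237]), array([436.1777, 231.9332]), array([418.8112, 144.3753]), array([421.6192, 133.9916])]
1.9 [array([430.5733, 238.6994]), array([441.2274, 232.795 ]), array([419.2839, 139.9058]), array([421.8684, 129.5003])]
2.0 [array([435.194 , 239.2067]), array([445.8085, 234.2326]), array([419.5836, 135.7915]), array([421.9179, 125.4951])]
```

View pics/j.png

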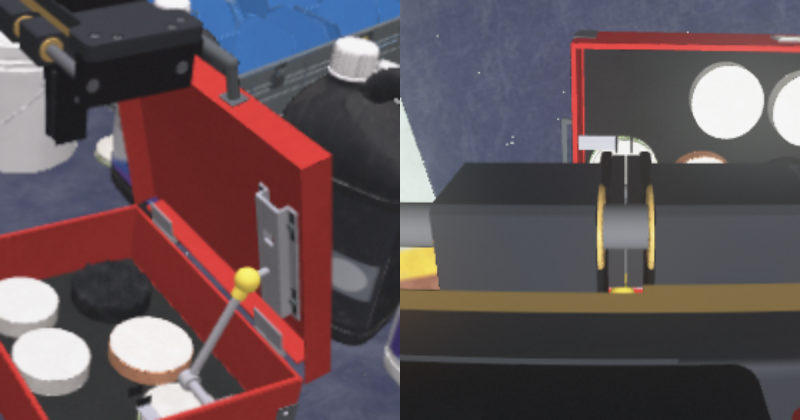

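The rod leans back (about 1.95 rad) and stays. The pin end, at crop (266,270), lies nearer the hinge than the hole at crop (266,240). Now back to the bar.

>>> move_arm([
  [0,0,-0.06,0,0,0.18],
  [0,0.05,-0.06,0,0,0.36],
  [0,0.1,-0.06,0,0,0.54],
  [0,0.103,-0.06,0,0,1.57],
  [-0.03,0.103,-0.06,0,0,1.57],
  [-0.08,0.103,-0.06,0,0,1.57],
  [-0.12,0.103,-0.06,0,0,1.57],
  [-0.169,0.103,-0.06,0,0,1.57],
], jaw=0.4)

```text
time: 19.42
tool_pos: [0.6894, -0.0281, 0.3976]
orientation: [[0.116, 0.993, 0.009], [0.993, -0.116, -0.003], [-0.002, 0.01, -1.0]]
contact_force: [0.3, 0.0, 0.1]
width: 0.0261
grip_force: 0.0
```

```bash
python3 - <<'E'
from h import *
np.set_printoptions(precision=4,suppress=True)
o=[]
for n in("scene","top","wrist"):
    camera(n)
    for q in tip_of("lid_pull",n)[:1]:
            print(n,np.round(q["xy"],1),round(q["confidence"],2),atz(n,q["xy"],.345));o.append((n,q["xy"]))
s=observe();print(s["tool_pos"],s["width"],np.round(s["joint_pos"],1))
print(tri(o))
H=.1175
for th in(1.28,1.32,1.36):
  print(th,W(H-.2715*np.cos(th)+.012*np.sin(th),0,.08+.2715*np.sin(th)+.012*np.cos(th)))
R=np.column_stack([v,u,-Z]);print(row(np.array([.6884,-.0281,.385]),R))
E
```

```text
scene [407.2 121.5] 0.98 [ 0.6823 -0.037   0.345 ]
top [390.   97.4] 0.82 [ 0.6958 -0.0331  0.345 ]
wrist [278.6 236.8] 0.81 [ 0.6882 -0.0332  0.345 ]
[ 0.6875 -0.027   0.3978] 0.026034291095374425 [ 17.1  25.9 -29.6  69.7  12.7  87.  -16.7]
[ 0.6907 -0.0327  0.3438]
1.28 [ 0.6795 -0.0298  0.3435]
1.32 [ 0.6898 -0.0321  0.346 ]
1.36 [ 0.7003 -0.0344  0.348 ]
[-0.001, 0.001, 0.013, 0.009, 0.001, 0.114]
```

>>> move_arm([
  [-0.004,0.002,0,0.009,0,0.107],
  [-0.004,0.002,0.025,0.009,0,0.107],
  [-0.004,0.002,0.05,0.009,0,0.107],
  [-0.004,0.002,0.07,0.009,0,0.107],
  [-0.004,0.002,0.071,0.009,0,0.107],
])

```text
time: 20.35
tool_pos: [0.6888, -0.0321, 0.326]
orientation: [[0.214, 0.977, -0.002], [0.977, -0.214, -0.002], [-0.002, -0.001, -1.0]]
contact_force: [-0.1, 0.2, 0.7]
width: 0.0264
grip_force: 0.0
```

>>> move_arm([
  [0,0,0,0,0,0],
  [0,0,0,0,0,0],
  [0,0,0,0,0,0],
], jaw=1, force=15)

```text
time: 20.72
tool_pos: [0.6904, -0.0318, 0.328]
orientation: [[0.215, 0.977, 0.002], [0.977, -0.215, -0.001], [-0.001, 0.002, -1.0]]
contact_force: [-1.4, -0.8, 5.0]
width: 0.0117
grip_force: 15.0
```

>>> move_arm([
  [0,-0.004,0.001,0,0,0],
  [0,-0.008,0.002,0,0,0],
  [0,-0.012,0.003,0,0,0],
  [0,-0.016,0.004,0,0,0],
  [0,-0.02,0.005,0,0,0],
  [0,-0.02,0.005,0,0,0],
])

```text
time: 21.48
tool_pos: [0.675, -0.0282, 0.3243]
orientation: [[0.216, 0.976, 0.013], [0.976, -0.216, -0.001], [0.002, 0.013, -1.0]]
contact_force: [7.5, -1.2, 4.1]
width: 0.0114
grip_force: 15.0
```

```bash
cat >> h.py <<'E'
def st():
    s=observe();d=np.array(s["tool_pos"])-C;f=np.array(s["contact_force"]);x=d@u-.1175;z=d[2]+.0187-.08
    th=np.arctan2(z,-x)-np.arctan2(.012,.2715)
    print("t",s["time"],"chest x,z",np.round([x,z],4),"r",round(np.hypot(x,z),4),"th",round(th,3),"Fu,Fz",np.round([f@u,f[2]],1),"close-resist",round(f@u*np.sin(th+.044)+f[2]*np.cos(th+.044),1),"M",np.round(s["torque"],2),"w",round(s["width"],4))
def tip(phi,th):
    x=.0325-.11*np.cos(phi)-.0215*np.cos(phi+.925)-.1175;z=.064+.11*np.sin(phi)+.0215*np.sin(phi+.925)-.08
    return -(x*np.cos(th)-z*np.sin(th)),x*np.sin(th)+z*np.cos(th)
def pull(th): return W(.1175-.2715*np.cos(th)+.012*np.sin(th),0,.08+.2715*np.sin(th)+.012*np.cos(th))
E
python3 - <<'E'
from h import *
from scipy.optimize import brentq
np.set_printoptions(precision=4,suppress=True)
st()
camera("scene");o=[]
for t in("rod_end","rod_tip","lid_pull"):
  for q in tip_of(t,"scene")[:1]: print(t,np.round(q["xy"],1),round(q["confidence"],2))
for p in (1.85,1.9,1.95,2.): print(p,proj("scene",W(.0325-.11*np.cos(p),-.1,.064+.11*np.sin(p)))[0],"contact th",(lambda t:(round(t,3),tip(p,t)[0]))(brentq(lambda t:tip(p,t)[1]-.002,.5,1.5)))
E
```

```text
t 21.475 chest x,z [-0.0711  0.263 ] r 0.2725 th 1.263 Fu,Fz [7.6 4.1] close-resist 8.4 M [-0.21 -1.53 -0.09] w 0.0114
rod_end [433.4 238.1] 0.69
rod_tip [443.2 229. ] 0.9
lid_pull [398.9 125. ] 0.75
1.85 [428.132  238.6443] contact th (1.21, np.float64(0.10339224711900433))
1.9 [430.5733 238.6994] contact th (1.254, np.float64(0.0991054400629803))
1.95 [432.9293 238.8875] contact th (1.299, np.float64(0.09479700960814245))
2.0 [435.194  239.2067] contact th (1.346, np.float64(0.09047540665284574))
```

>>> move_arm([
  [0,-0.002,0.001,0,0,0],
  [0,-0.004,0.001,0,0,0],
  [0,-0.006,0.002,0,0,0],
  [0,-0.008,0.003,0,0,0],
  [0,-0.01,0.003,0,0,0],
  [0,-0.01,0.003,0,0,0],
])

```text
time: 22.42
tool_pos: [0.6648, -0.0257, 0.3212]
orientation: [[0.216, 0.976, 0.012], [0.976, -0.216, -0.001], [0.002, 0.011, -1.0]]
contact_force: [5.1, 0.2, 4.2]
width: 0.0111
grip_force: 15.0
```

```bash
python3 - <<'E'
from h import *
st()
camera("scene")
for t in("rod_end","rod_tip"):
  for q in tip_of(t,"scene")[:1]: print(t,np.round(q["xy"],1),round(q["confidence"],2))
E
```

```text
t 22.425 chest x,z [-0.0816  0.2599] r 0.2724 th 1.222 Fu,Fz [4.9 4.2] close-resist 6.0 M [-0.08 -1.2  -0.03] w 0.0111
rod_end [430.3 242. ] 0.51
rod_tip [441.1 234.7] 0.73
```

>>> move_arm([
  [0,-0.003,0.001,0,0,0],
  [0,-0.006,0.002,0,0,0],
  [0,-0.009,0.003,0,0,0],
  [0,-0.012,0.004,0,0,0],
  [0,-0.015,0.005,0,0,0],
  [0,-0.018,0.006,0,0,0],
  [0,-0.021,0.008,0,0,0],
  [0,-0.021,0.008,0,0,0],
])

```text
time: 23.58
tool_pos: [0.6439, -0.0208, 0.3135]
orientation: [[0.215, 0.976, 0.011], [0.977, -0.215, -0.001], [0.002, 0.011, -1.0]]
contact_force: [4.6, 0.5, 6.9]
width: 0.0114
grip_force: 15.0
```

```bash
python3 - <<'E'
from h import *
st()
camera("scene")
for t in("rod_end","rod_tip"):
  for q in tip_of(t,"scene")[:1]: print(t,np.round(q["xy"],1),round(q["confidence"],2))
E
```

```text
t 23.575 chest x,z [-0.1031  0.2522] r 0.2725 th 1.139 Fu,Fz [4.4 6.9] close-resist 6.6 M [-0.   -1.03 -0.04] w 0.0114
rod_end [423.5 239.2] 0.51
rod_tip [438.1 232.1] 0.74
```

>>> move_arm([
  [0,-0.003,0.001,0,0,0],
  [0,-0.006,0.002,0,0,0],
  [0,-0.009,0.004,0,0,0],
  [0,-0.012,0.005,0,0,0],
  [0,-0.015,0.006,0,0,0],
  [0,-0.018,0.008,0,0,0],
  [0,-0.02,0.009,0,0,0],
  [0,-0.02,0.009,0,0,0],
])

```text
time: 24.72
tool_pos: [0.6245, -0.0162, 0.3044]
orientation: [[0.215, 0.977, 0.011], [0.977, -0.215, -0.0], [0.002, 0.011, -1.0]]
contact_force: [5.6, 0.9, 5.4]
width: 0.0114
grip_force: 15.0
```

```bash
python3 - <<'E'
from h import *
st()
camera("scene")
for t in("rod_end","rod_tip"):
  for q in tip_of(t,"scene")[:1]: print(t,np.round(q["xy"],1),round(q["confidence"],2))
E
```

```text
t 24.725 chest x,z [-0.1229  0.2431] r 0.2724 th 1.058 Fu,Fz [5.3 5.4] close-resist 7.1 M [ 0.11 -1.32 -0.02] w 0.0114
rod_end [421.  240.6] 0.72
rod_tip [429.4 232. ] 0.69
```

>>> move_arm([
  [0,-0.003,0.001,0,0,0],
  [0,-0.006,0.003,0,0,0],
  [0,-0.009,0.005,0,0,0],
  [0,-0.012,0.006,0,0,0],
  [0,-0.015,0.008,0,0,0],
  [0,-0.018,0.01,0,0,0],
  [0,-0.018,0.01,0,0,0],
])

```text
time: 25.75
tool_pos: [0.599, -0.0104, 0.2889]
orientation: [[0.212, 0.977, -0.011], [0.977, -0.212, 0.001], [-0.001, -0.011, -1.0]]
contact_force: [-3.1, 5.1, 1.8]
width: 0.0116
grip_force: 15.0
```

```bash
python3 - <<'E'
from h import *
from scipy.optimize import brentq
st()
camera("scene")
for t in("rod_end","rod_tip"):
  for q in tip_of(t,"scene")[:1]: print(t,np.round(q["xy"],1),round(q["confidence"],2))
for p in np.arange(1.3,1.75,.05):
  t=brentq(lambda t:tip(p,t)[1]-.002,.3,1.5);print(round(p,2),round(t,3),round(tip(p,t)[0],4),proj("scene",W(.0325-.11*np.cos(p),-.1,.064+.11*np.sin(p)))[0])
E
```

```text
t 25.75 chest x,z [-0.1492  0.2276] r 0.2721 th 0.946 Fu,Fz [-4.1  1.8] close-resist -2.5 M [ 1.03  0.84 -0.1 ] w 0.0116
rod_end [417.8 240.4] 0.56
rod_tip [422.  233.7] 0.76
1.3 0.799 0.1474 [397.73206322 246.89773223]
1.35 0.833 0.1437 [400.61376554 245.49870221]
1.4 0.868 0.14 [403.49826177 244.22185909]
1.45 0.903 0.1361 [406.37641274 243.07076198]
1.5 0.938 0.1322 [409.23918864 242.04845517]
1.55 0.974 0.1283 [412.07771351 241.15746031]
1.6 1.011 0.1243 [414.88330749 240.39977275]
1.65 1.049 0.1202 [417.64752631 239.77686179]
1.7 1.088 0.1161 [420.36219778 239.2896748 ]
```

>>> move_arm([
  [0,-0.001,0.001,0,0,0],
  [0,-0.003,0.002,0,0,0],
  [0,-0.004,0.003,0,0,0],
  [0,-0.004,0.003,0,0,0],
])

```text
time: 26.4
tool_pos: [0.5985, -0.0102, 0.2884]
orientation: [[0.214, 0.977, -0.002], [0.977, -0.214, 0.001], [0.0, -0.002, -1.0]]
contact_force: [-1.1, 5.2, 2.9]
width: 0.0113
grip_force: 15.0
```

```bash
python3 - <<'E'
from h import *
st()
im=camera("scene");cv2.imwrite("pics/k_scene.png",im)
for t in("rod_end","rod_tip"):
  for q in tip_of(t,"scene")[:1]: print(t,np.round(q["xy"],1),round(q["confidence"],2))
cv2.imwrite("pics/k.png",cv2.resize(im[120:330,320:500],(600,600),interpolation=3)[:, :])
E
```

```text
t 26.4 chest x,z [-0.1497  0.2271] r 0.272 th 0.944 Fu,Fz [-2.2  2.9] close-resist -0.3 M [ 1.08  0.37 -0.08] w 0.0113
rod_end [362.1 283.6] 0.74
rod_tip [425.3 234.4] 0.59
```

View pics/k.png

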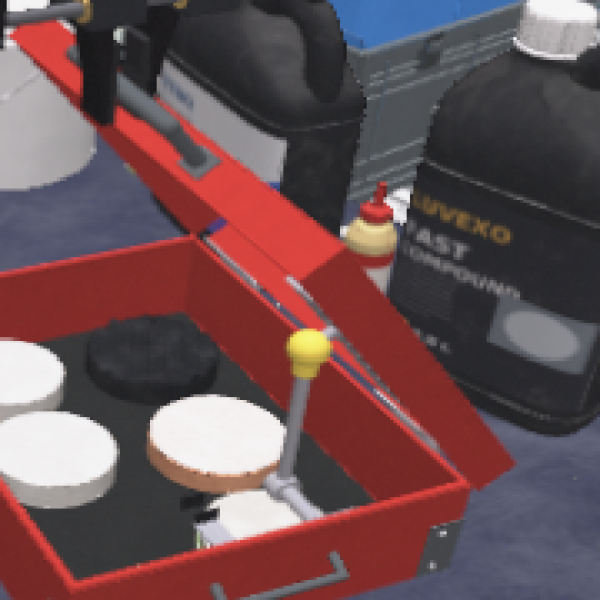

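The pin has entered the hole: θ fell to 0.944 and the resistance flipped. A little pin still seems visible between ball (310,350) and rail, so I press slightly more.

>>> move_arm([
  [0,-0.001,0.001,0,0,0],
  [0,-0.002,0.002,0,0,0],
  [0,-0.003,0.002,0,0,0],
  [0,-0.003,0.002,0,0,0],
])

```text
time: 27.05
tool_pos: [0.5958, -0.0096, 0.2865]
orientation: [[0.214, 0.977, -0.001], [0.977, -0.214, 0.001], [0.001, -0.001, -1.0]]
contact_force: [-0.9, 5.7, 3.9]
width: 0.0114
grip_force: 15.0
```

```bash
python3 - <<'E'
from h import *
from scipy.optimize import brentq
st()
im=camera("scene")
hsv=cv2.cvtColor(im,cv2.COLOR_BGR2HSV);m=cv2.inRange(hsv,(22,120,100),(35,255,255));m[:,:400]=0;m[:,440:]=0;m[:215]=0;m[265:]=0
ys,xs=np.nonzero(m);print(xs.mean(),ys.mean(),xs.min(),xs.max(),ys.min(),ys.max(),len(xs))
for p in (1.5,1.55,1.6,1.65,1.7): print(p,proj("scene",W(.0325-.11*np.cos(p),-.1,.064+.11*np.sin(p)))[0],[np.round(tip(p,t),4) for t in(.94,)])
E
```

```text
t 27.05 chest x,z [-0.1524  0.2252] r 0.2719 th 0.932 Fu,Fz [-2.1  3.9] close-resist 0.4 M [ 1.1   0.2  -0.11] w 0.0114
411.81333333333333 242.73333333333332 406 418 235 251 150
1.5 [409.23918864 242.04845517] [array([0.1323, 0.0018])]
1.55 [412.07771351 241.15746031] [array([0.1281, 0.0064])]
1.6 [414.88330749 240.39977275] [array([0.1238, 0.0109])]
1.65 [417.64752631 239.77686179] [array([0.1193, 0.0151])]
1.7 [420.36219778 239.2896748 ] [array([0.1145, 0.0191])]
```

>>> move_arm([
  [0,-0.001,0.001,0,0,0],
  [0,-0.002,0.002,0,0,0],
  [0,-0.004,0.003,0,0,0],
  [0,-0.005,0.004,0,0,0],
  [0,-0.005,0.004,0,0,0],
])

```text
time: 27.72
tool_pos: [0.5905, -0.0083, 0.2826]
orientation: [[0.213, 0.977, -0.002], [0.977, -0.213, 0.001], [0.0, -0.002, -1.0]]
contact_force: [-2.3, 6.5, 5.5]
width: 0.0112
grip_force: 15.0
```

```bash
cat >> h.py <<'E'
def ball():
    im=camera("scene");hsv=cv2.cvtColor(im,cv2.COLOR_BGR2HSV);m=cv2.inRange(hsv,(22,120,100),(35,255,255));m[:,:390]=0;m[:,440:]=0;m[:215]=0;m[265:]=0
    ys,xs=np.nonzero(m);print("ball",xs.mean(),ys.mean(),xs.min(),xs.max(),ys.min(),ys.max(),len(xs));return im
E
python3 -c "
from h import *
st();ball()"
```

```text
t 27.725 chest x,z [-0.1579  0.2213] r 0.2718 th 0.907 Fu,Fz [-3.6  5.5] close-resist 0.2 M [ 1.13  0.57 -0.14] w 0.0112
ball 411.921568627451 242.65359477124184 406 418 235 251 153
```

>>> move_arm([
  [0.001,-0.001,0.001,0,0,0],
  [0.002,-0.002,0.002,0,0,0],
  [0.003,-0.003,0.003,0,0,0],
  [0.004,-0.004,0.004,0,0,0],
  [0.004,-0.004,0.004,0,0,0],
])

```text
time: 28.4
tool_pos: [0.5863, -0.0073, 0.2792]
orientation: [[0.216, 0.976, -0.005], [0.976, -0.216, -0.005], [-0.006, -0.004, -1.0]]
contact_force: [-7.4, -0.0, 11.2]
width: 0.0112
grip_force: 15.0
```

```bash
python3 -c "
from h import *
st();ball()"
```

```text
t 28.4 chest x,z [-0.1622  0.2179] r 0.2716 th 0.887 Fu,Fz [-7.2 11.2] close-resist 0.9 M [-0.11  1.6  -0.09] w 0.0112
ball 411.1127819548872 243.21804511278197 406 418 235 251 133
```

>>> move_arm([
  [0,-0.003,-0.003,0,0,0],
  [0,-0.005,-0.006,0,0,0],
  [0,-0.007,-0.005,0,0,0],
  [0,-0.009,-0.003,0,0,0],
  [0,-0.009,-0.003,0,0,0],
])

```text
time: 29.08
tool_pos: [0.5824, -0.0067, 0.2775]
orientation: [[0.217, 0.976, 0.004], [0.976, -0.217, -0.003], [-0.002, 0.005, -1.0]]
contact_force: [14.5, -1.4, -18.3]
width: 0.0114
grip_force: 15.0
```

```bash
python3 -c "
from h import *
st();im=ball();cv2.imwrite('pics/l.png',cv2.resize(im[190:300,350:480],(780,600),interpolation=3))
for t in('rod_tip','rod_end'): print(tip_of(t,'scene')[:1])"
```

```text
t 29.075 chest x,z [-0.1661  0.2162] r 0.2727 th 0.872 Fu,Fz [ 14.5 -18.3] close-resist 0.3 M [-0.35 -3.11 -0.07] w 0.0114
ball 409.8151260504202 244.38655462184875 405 416 237 252 119
[{'xy': [420.4, 232.8], 'confidence': 0.96}]
[]
```

View pics/l.png

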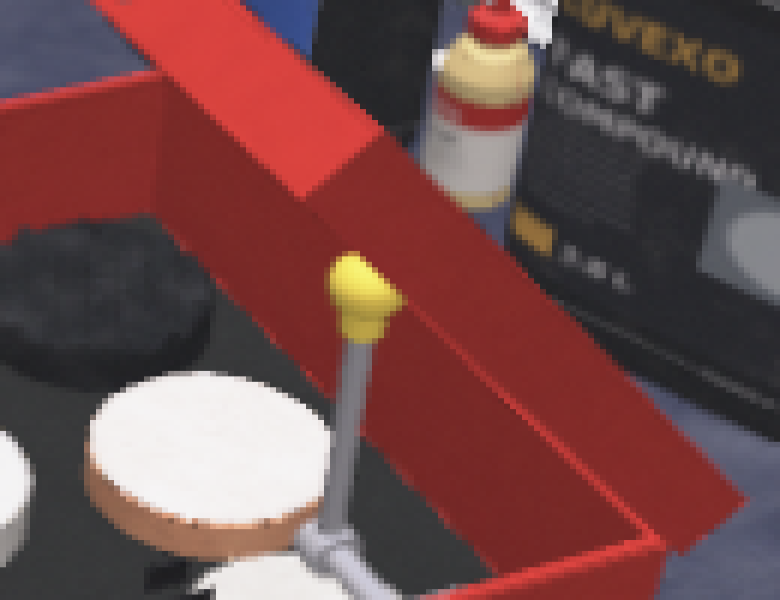

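>>> move_arm([
  [0,0.003,0.004,0,0,0],
  [0,0.003,0.004,0,0,0],
  [0,0.001,0.005,0,0,0],
  [0,-0.001,0.007,0,0,0],
  [0,-0.001,0.007,0,0,0],
])

```text
time: 29.85
tool_pos: [0.5786, -0.0058, 0.2741]
orientation: [[0.217, 0.976, 0.0], [0.976, -0.217, -0.004], [-0.004, 0.001, -1.0]]
contact_force: [-0.4, -4.8, 0.6]
width: 0.0115
grip_force: 15.0
```

```bash
python3 -c "
from h import *
st();im=ball()"
```

```text
t 29.85 chest x,z [-0.17    0.2128] r 0.2724 th 0.853 Fu,Fz [0.7 0.6] close-resist 0.9 M [-1.17 -0.04 -0.08] w 0.0115
ball 408.53061224489795 245.41836734693877 404 414 238 252 98
```

>>> move_arm([
  [0,-0.001,0.001,0,0,0],
  [0,-0.002,0.001,0,0,0],
  [0,-0.003,0.002,0,0,0],
  [0,-0.003,0.002,0,0,0],
])

```text
time: 30.4
tool_pos: [0.577, -0.0054, 0.2727]
orientation: [[0.217, 0.976, 0.003], [0.976, -0.217, -0.004], [-0.004, 0.004, -1.0]]
contact_force: [1.3, -5.7, 0.9]
width: 0.0113
grip_force: 15.0
```

```bash
python3 -c "
from h import *
st();im=ball();camera('wrist')
for p in(1.45,1.5,1.55): print(p,tip(p,.853),tip(p,.84))"
```

```text
t 30.4 chest x,z [-0.1717  0.2114] r 0.2724 th 0.845 Fu,Fz [2.5 0.9] close-resist 2.5 M [-1.27 -0.51 -0.05] w 0.0113
ball 408.02247191011236 245.85393258426967 404 413 238 252 89
1.45 (np.float64(0.13587617277850622), np.float64(0.008761976751412756)) (np.float64(0.13575078891415218), np.float64(0.010527576868020055))
1.5 (np.float64(0.13159728323321002), np.float64(0.013257018297349488)) (np.float64(0.13141382703575383), np.float64(0.014966614590980046))
1.55 (np.float64(0.12709908274334106), np.float64(0.01753258686696514)) (np.float64(0.12686042581262572), np.float64(0.019183346920848506))
```

>>> move_arm([
  [-0.002,-0.001,0.001,0,0,0],
  [-0.004,-0.002,0.001,0,0,0],
  [-0.004,-0.003,0.002,0,0,0],
  [-0.004,-0.003,0.002,0,0,0],
])

```text
time: 31.0
tool_pos: [0.5755, -0.005, 0.2715]
orientation: [[0.214, 0.977, 0.009], [0.977, -0.214, 0.001], [0.003, 0.009, -1.0]]
contact_force: [8.3, -0.1, -1.3]
width: 0.0117
grip_force: 15.0
```

```bash
python3 -c "
from h import *
st();im=ball()
import plant
for n in('top','scene'):
  camera(n)
  for t in('rod_tip','rod_end','lid_pull'): print(n,t,tip_of(t,n)[:1])"
```

```text
t 31.0 chest x,z [-0.1732  0.2102] r 0.2724 th 0.837 Fu,Fz [ 8.1 -1.3] close-resist 5.4 M [-0.19 -1.85 -0.06] w 0.0117
ball 407.7564102564103 246.42307692307693 403 412 239 252 78
top rod_tip []
top rod_end []
top lid_pull []
scene rod_tip [{'xy': [419.6, 231.7], 'confidence': 0.56}]
scene rod_end [{'xy': [413.0, 238.6], 'confidence': 0.61}]
scene lid_pull [{'xy': [339.1, 164.5], 'confidence': 0.83}]
```

>>> move_arm([
  [0,-0.001,0.001,0,0,0],
  [0,-0.0015,0.0015,0,0,0],
  [0,-0.0015,0.0015,0,0,0],
])

```text
time: 31.82
tool_pos: [0.5747, -0.0048, 0.2708]
orientation: [[0.214, 0.977, 0.011], [0.977, -0.214, 0.001], [0.003, 0.011, -1.0]]
contact_force: [8.8, -1.5, 0.9]
width: 0.0116
grip_force: 15.0
```

```bash
python3 -c "
from h import *
st();im=ball()"
```

```text
t 31.825 chest x,z [-0.1741  0.2095] r 0.2724 th 0.833 Fu,Fz [8.9 0.9] close-resist 7.4 M [-0.25 -1.96 -0.06] w 0.0116
ball 407.46753246753246 246.66233766233765 403 412 240 252 77
```

>>> move_arm([
  [0,0.002,-0.002,0,0,0],
  [0,0.003,-0.002,0,0,0],
  [0,0.003,-0.002,0,0,0],
])

```text
time: 32.25
tool_pos: [0.5753, -0.005, 0.2714]
orientation: [[0.214, 0.977, 0.005], [0.977, -0.214, 0.001], [0.002, 0.004, -1.0]]
contact_force: [5.6, -0.3, -1.1]
width: 0.0113
grip_force: 15.0
```

>>> move_arm([
  [0,0,0,0,0,0],
  [0,0,0,0,0,0],
  [0,0,0,0,0,0],
], jaw=0.45)

```text
time: 32.62
tool_pos: [0.5728, -0.0062, 0.2705]
orientation: [[0.215, 0.977, -0.002], [0.977, -0.215, -0.001], [-0.002, -0.001, -1.0]]
contact_force: [0.0, 0.8, 0.8]
width: 0.0236
grip_force: 0.0
```

```bash
python3 -c "
from h import *
st();im=ball()
for t in('lid_pull','rod_tip','rod_end'): print(tip_of(t,'scene')[:1])
for th in(.8,.83,.86,.9,.95): print(th,proj('scene',pull(th)))"
```

```text
t 32.625 chest x,z [-0.1756  0.2092] r 0.2731 th 0.828 Fu,Fz [-0.2  0.8] close-resist 0.4 M [-0.07  0.08 -0.01] w 0.0236
ball 407.5529411764706 246.16470588235293 403 412 239 252 85
[{'xy': [342.0, 165.0], 'confidence': 0.84}]
[{'xy': [420.4, 233.3], 'confidence': 0.86}]
[{'xy': [413.3, 243.1], 'confidence': 0.67}]
0.8 [[338.13192916 166.3985002 ]]
0.83 [[341.70429356 162.82411431]]
0.86 [[345.36585128 159.32602355]]
0.9 [[350.37732235 154.79045578]]
0.95 [[356.83070813 149.34598163]]
```

```bash
python3 - <<'E'
from h import *
def mk(im,c):
    hsv=cv2.cvtColor(im,cv2.COLOR_BGR2HSV);m=cv2.inRange(hsv,(22,120,100),(35,255,255));x,y=map(int,c);k=np.zeros_like(m);k[y-18:y+18,x-18:x+18]=255;m&=k
    ys,xs=np.nonzero(m);return xs.min(),xs.max(),ys.min(),ys.max(),round(xs.mean(),1),round(ys.mean(),1)
def b(p): return W(.0325-.11*np.cos(p),-.1,.064+.11*np.sin(p))
for f,p in(("d_scene",0.),("j_scene",1.94),("k_scene",1.555)):
    q=proj("scene",b(p))[0];print(f,q,mk(cv2.imread(f"pics/{f}.png"),q))
q=proj("scene",b(1.5))[0];print("now",q,mk(camera("scene"),q))
for P in((.4809,.0186,.075),(.6899,-.0308,.3306)):
    d=np.array(P)-C;x=d@u-.1175;z=d[2]-.0613;print(P,np.hypot(x,z),np.arctan2(z,-x)-.0442)
# scene px of ball radius
print(proj("scene",[W(.0325,-.1,.17),W(.0325,-.089,.17),W(.0325,-.1,.181)]))
E
```

```text
d_scene [349.89284347 305.88472732] (np.int64(343), np.int64(359), np.int64(300), np.int64(312), np.float64(351.0), np.float64(305.5))
j_scene [432.46517539 238.83929246] (np.int64(426), np.int64(439), np.int64(234), np.int64(249), np.float64(432.4), np.float64(241.0))
k_scene [412.3598961  241.07566437] (np.int64(406), np.int64(418), np.int64(235), np.int64(251), np.float64(411.9), np.float64(242.7))
now [409.23918864 242.04845517] (np.int64(403), np.int64(412), np.int64(239), np.int64(252), np.float64(407.6), np.float64(246.2))
(0.4809, 0.0186, 0.075) 0.27106527949061004 0.0063628730719073184
(0.6899, -0.0308, 0.3306) 0.2750550527091304 1.3216736608641404
[[412.91666493 242.72253223]
 [409.30884996 238.98292213]
 [413.83459026 237.48025587]]
```

Numbers agree: φ≈1.50, θ≈0.83, so the pin end is about 14 mm past the rail, home within measuring error. The lid rests without the grip, so I withdraw.

>>> move_arm([
  [0,0.002,-0.01,0,0,0],
  [0,0.002,-0.03,0,0,0],
  [0,0.002,-0.07,0,0,0],
  [0,0,-0.12,0,0,0],
  [0,-0.05,-0.12,0,0,0],
  [0,-0.08,-0.12,0,0,0],
  [0,-0.08,-0.12,0,0,0],
])

```text
time: 33.75
tool_pos: [0.4943, 0.0117, 0.3925]
orientation: [[0.214, 0.977, 0.003], [0.977, -0.214, -0.003], [-0.002, 0.003, -1.0]]
contact_force: [1.0, 0.3, -0.7]
width: 0.0238
grip_force: 0.0
```

```bash
python3 -c "
from h import *
st();im=ball()
for n in('scene','top'):
  camera(n);print([ (t,tip_of(t,n)[:1]) for t in('lid_pull','squeeze_bottle','torch','wax_tin')])"
```

```text
t 33.75 chest x,z [-0.2561  0.3312] r 0.4187 th 0.868 Fu,Fz [ 0.9 -0.7] close-resist 0.3 M [-0.07  0.04 -0.04] w 0.0238
ball 407.6046511627907 246.2093023255814 403 412 239 252 86
[('lid_pull', []), ('squeeze_bottle', [{'xy': [291.7, 202.8], 'confidence': 0.67}]), ('torch', [{'xy': [183.0, 275.6], 'confidence': 0.61}]), ('wax_tin', [{'xy': [265.2, 213.5], 'confidence': 0.94}])]
[('lid_pull', [{'xy': [357.7, 177.2], 'confidence': 0.46}]), ('squeeze_bottle', [{'xy': [214.4, 154.8], 'confidence': 0.77}]), ('torch', [{'xy': [255.6, 301.8], 'confidence': 0.96}]), ('wax_tin', [{'xy': [215.8, 191.1], 'confidence': 0.95}])]
```

```bash
python3 -c "
from h import *
print([(t,proj('top',pull(t))) for t in(.7,.8,.83,.86)])
print(close_job())"
```

```text
[(0.7, array([[365.50821094, 190.96029433]])), (0.8, array([[369.41376716, 178.43311278]])), (0.83, array([[370.60780824, 174.44889488]])), (0.86, array([[371.80897173, 170.36896872]]))]
the job is handed in; nothing more can be done
None
```

The chest is open and handed in at about 34 s: the lid rests on the prop rod at about 0.83 rad. I measured the pin about 14 mm into the hole, give or take 1.5 mm, inferred from lid and rod angles, not seen directly. Near the end the reading at the bar reached 7.4 N, above the 5 N you gave (these readings ran a few newtons high throughout). The arm touches nothing, and the bottle, torch and wax tin show no real shift; the polisher and pad were not re-checked.

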